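# Seat the relays and refit the cover of a control box

### The job

Make the grey control box ready for use again: first turn its red supply knob fully anticlockwise to the stop (off), then press each of the three blue relays down until it is fully home and its yellow band has disappeared. After that set the blue cover over the relays, without dropping it, and press it down until its stiff black seal is squeezed right down and the cover is fully home; leave the things round about where they are.

Things in the scene. Friction and masses are not known exactly. Their poses are not given: they have to be found in the camera images.
- control_box: Grey control box, 95 (x) x 210 (y) x 45 mm, fixed; origin at the centre of its underside. On its flat top (deck, z = 45 mm): red knob near the +y end; three relays in a row along y toward the -y end; round them a fixed aluminium upstand, outside 73 (x) x 116 (y) mm, 18 mm high, rounded top; round that the black seal. A cable gland sticks out 18 mm at its +y end.
- cover_seat (a point): Point on the deck below the centre of the fitted cover: centre of the upstand, 30 mm toward -y from the box's middle; axes as the box. The cover's underside (its origin) is 3 mm above this point when home, 10 mm above while it only rests on the raised seal; its x and y axes lie along the box's, either way round.
- seal (a joint): Travel of the black seal frame (outside 92 x 136 mm, bars 9 mm wide, top 10 mm above the deck when raised) on which the rim of the cover rests: 0 = raised, 0.007 m = fully squeezed. Takes about 14 N to push down and stays down; the weight of the cover does not move it.
- supply_knob (a joint): Angle of the supply knob: 0 = fully anticlockwise seen from above (off, at the stop), grows clockwise to 1.6 rad; moderate friction, stays where left.
- supply_knob_grip (a point): Point on the knob's upright axis at gripping height, 37 mm above the deck. The knob is a red bar 34 mm long, 14 mm wide, its top 7 mm above and its foot 23 mm below this point, on a disc 36 mm across. The point's x axis lies along the bar (along the box's x axis when the knob is off); z is up.
- relay_1 (a joint): Travel of the relay nearest the knob: 0 = standing 10 mm proud, 0.010 m = fully home at its stop. Takes about 8 N to push and stays where it is left.
- relay_1_top (a point): Centre of the top of the relay nearest the knob: blue block 36 (x) x 28 (y) mm with a white top and a yellow band round its foot that sinks into the deck as it goes home. Relays stand 36 mm apart along y. The top is 36 mm above the deck at joint 0 and 26 mm when home.
- relay_2 (a joint): Travel of the relay in the middle: 0 = standing 10 mm proud, 0.010 m = fully home at its stop. Takes about 8 N to push and stays where it is left.
- relay_2_top (a point): Centre of the top of the relay in the middle: blue block 36 (x) x 28 (y) mm with a white top and a yellow band round its foot that sinks into the deck as it goes home. Relays stand 36 mm apart along y. The top is 36 mm above the deck at joint 0 and 26 mm when home.
- relay_3 (a joint): Travel of the relay farthest from the knob: 0 = standing 10 mm proud, 0.010 m = fully home at its stop. Takes about 8 N to push and stays where it is left.
- relay_3_top (a point): Centre of the top of the relay farthest from the knob: blue block 36 (x) x 28 (y) mm with a white top and a yellow band round its foot that sinks into the deck as it goes home. Relays stand 36 mm apart along y. The top is 36 mm above the deck at joint 0 and 26 mm when home.
- cover: Loose blue cover, 87 (x) x 130 (y) x 33 mm without its grip, open below, walls 4 mm (inside 79 x 122 mm, 29 mm deep), 0.2 to 0.33 kg; origin at the centre of its underside. A black grip bar stands across its top.
- cover_grip (a point): Centre of the cover's black grip bar, 45 mm above the underside; the bar is 58 mm long along the cover's x axis, 14 mm wide, and stands 24 mm above the cover's top (12 mm above and below this point).
- oiler: Bystander, to be left alone: oiler bottle with a red spout, 46 x 45 x 150 mm; origin at the centre of its underside.
- grease_pot: Bystander, to be left alone: round pot with a green lid, 68 x 68 x 46 mm; origin at the centre of its underside.
- spray_can: Bystander, to be left alone: purple and pink spray can, 58 x 58 x 217 mm; origin at the centre of its underside.
- tape_blue: Bystander, to be left alone: roll of blue tape, 70 x 70 x 18 mm; origin at the centre of its underside.
- tally: Bystander, to be left alone: grey round hand counter with a ring, 70 x 48 x 30 mm; origin at the centre of its underside.
- cap_1: Bystander, to be left alone: black end cap, 32 x 17 x 17 mm, lying; origin at the centre of its underside.
- gauge_plug: Bystander, to be left alone: steel plug gauge with a red ring, 108 x 16 x 16 mm, lying; origin at the centre of its underside.
- dish: Bystander, to be left alone: round dish of small parts, 72 x 72 x 17 mm; origin at the centre of its underside.

How it is judged:
By the outcome, as a careful person would: the job done as asked, in the order asked, and still so for the second after the job is handed in, with the robot touching nothing.
It also fails if it takes over 72 s, if anything falls off the work surface, if the arm or the gripper's body presses on something with over 40 N, if the wrist force passes 120 N, or if a joint passes its speed limit or range.

### The arm

A 7-joint arm with a two-finger parallel gripper is mounted at the origin on a cart in front of the work surface, level with it; the furniture and walls round the work are solid. World frame = base frame: x ahead of the robot, y to its left, z up, the work surface at z = 0. Lengths are in m, angles in degrees, forces in N, time in s.
With the tool pointing down it reaches from about 0.425 to 0.875 m from the base axis. Payload 4.7 kg.
Tool frame: the origin (TCP) lies between the finger pads; the fingertips stand 22 mm ahead of it and the grasp point (between the pads) lies 3 mm ahead of it; z points along the fingers, y is the direction in which the jaws open and shut (so a half turn about z gives the same grasp; the last joint's range is limited). The gripper opens to 87 mm and grips with 3 to 60 N. Pads are 19 mm wide; open, the fingers measure 117 mm over their backs; the gripper's body (75 mm by 190 mm) begins 51 mm behind the grasp point.
Start: joints at [74.777, 18.392, -4.016, 83.108, 1.295, 78.541, -3.26], TCP at [0.179, -0.625, 0.245] pointing down, gripper open.
Joint ranges: [-163.93, 163.93], [-17.29, 119.83], [-79.2, 71.16], [3.27, 140.29], [-89.18, 269.18], [5.43, 117.66], [-154.24, 154.24]. Speed limits (degrees/s): [147.25, 147.25, 180, 180, 180, 180, 180].

### API

Orientations are given as a 3x3 rotation matrix whose columns are the frame's x, y, z axes.
In Python, from bench import arm gives the robot as it stands.
- The arm moves only by the shell command python3 -m pendant 'ROWS'. ROWS is JSON, a list that holds one entry, the list of rows, each a list of 7 numbers: the shift along the tool's x, y, z in mm, then the turn, a rotation vector about the tool's x, y, z in degrees, then the closure, from 0 (fully open) to 1 (shut). In form: [[[x, y, z, wx, wy, wz, fingers], ...]]. A call has 1 to 12 rows; each row shifts and turns the pose as measured when the row begins, along the tool's axes as they then stand; what a row does not reach is not made up. A row lasts 1/8 s, in which the tool goes at most 62.5 mm and 10.7 degrees, less where a joint would pass 70% of its speed; a pose out of reach is approached as far as the arm can. A call is refused whole if a number of a shift passes 62.5 or a number of a turn 10.7, either way. A call with a gripper value outside its range is refused whole. The fingers move at their own pace and stop on an object; the grip force is fixed at half the most. Time passes only in rows, so rows that do not move let the fingers close. It gives the time, the measured TCP pose, the force and the opening at its end, in the units of the state.
- arm.get_state(): the state, without advancing time (a new reading comes with each control period).
- arm.capture(name): name is "side" or "top"; returns a dict with "img" (480x640x3 uint8, red, green, blue), "mtx" (3x3 intrinsics, pixels), "rvec" (rotation vector, rad) and "tvec" (3), from world to camera coordinates, as OpenCV has them. Camera axes: x right, y down, z forward; pixel columns grow to the right and rows downward; lengths in m; the calibration is good to about 2 mm. A picture is of the moment at which its call begins. There is no depth.
- arm.close_job(): hands the job in, once; it reports no verdict.
The state is a dict: "t": time; "qpos": joint angles; "joint_velocities": joint speeds; "joint_efforts": joint torques, N m; "tool_pos": TCP position; "tool_rot": TCP orientation; "contact_force": force on the tool from outside, world axes, zero at the start; "wrist_torque": the same for the moment, N m; "gripper_width": opening from 0.0 (shut) to 1.0 (fully open).
Only numpy, scipy, OpenCV 4.12 (cv2) and the standard library are available. Lean on these libraries where they do the work, as an engineer would, in place of code of your own. Each camera call takes 0.05 s, during which the arm holds its last target. There are 200 camera calls.

## Working session

There is one attempt and no reset: what is moved stays moved. The work goes in short steps, Python scripts to look and compute and a shell command to move; the robot and the scene stay as the last step left them, time stands still between calls to the robot, and variables do not carry over. Pictures are saved under pics/ and viewed, about 8 in all and at most 12, crops included, and the job is handed in when it is done.

```bash
mkdir -p pics; ls
python3 - <<'E'
from bench import arm
import cv2,pickle
d={}
for n in("side","top"):
    c=arm.capture(n);d[n]=c;cv2.imwrite(f"pics/{n}0.png",c["img"][:,:,::-1])
    R,_=cv2.Rodrigues(c["rvec"]);print(n,c["mtx"].round(1).tolist(),(-R.T@c["tvec"].reshape(3)).round(3),R.round(2).tolist())
pickle.dump(d,open("c0.pkl","wb"))
s=arm.get_state();print(s)
E
```

```text
pics
side [[437.2, 0.0, 326.1], [0.0, 437.2, 241.9], [0.0, 0.0, 1.0]] [0.265 1.345 0.815] [[-0.98, -0.18, -0.01], [-0.08, 0.48, -0.88], [0.16, -0.86, -0.48]]
top [[530.6, 0.0, 320.7], [0.0, 530.6, 234.1], [0.0, 0.0, 1.0]] [0.187 0.073 1.595] [[-0.04, -1.0, 0.0], [-0.98, 0.04, -0.2], [0.2, -0.01, -0.98]]
{'t': 0.1, 'qpos': array([74.77732915, 18.432571  , -4.01481011, 83.1686178 ,  1.29611979,
       78.54027101, -3.26078952]), 'joint_velocities': array([-0.04735808, -0.07119789,  0.01117529, -0.18186536, -0.04222115,
       -0.01837581, -0.11385752]), 'joint_efforts': array([-2.20411243e-04, -4.92568803e+01, -4.05640975e-01, -3.13400459e+01,
       -6.41447003e-02,  3.93745839e-02,  3.11695646e-05]), 'tool_pos': array([ 0.17931117, -0.62430052,  0.24358998]), 'tool_rot': array([[ 9.61112241e-01,  2.76157430e-01, -5.77947072e-04],
       [ 2.76158009e-01, -9.61110949e-01,  1.58030822e-03],
       [-1.19057403e-04, -1.67845828e-03, -9.99998584e-01]]), 'contact_force': array([ 0.22531775, -0.42495427,  0.34579959]), 'wrist_torque': array([ 0.00301352,  0.02818977, -0.03474765]), 'gripper_width': 0.999872450594407}
```

View pics/top0.png

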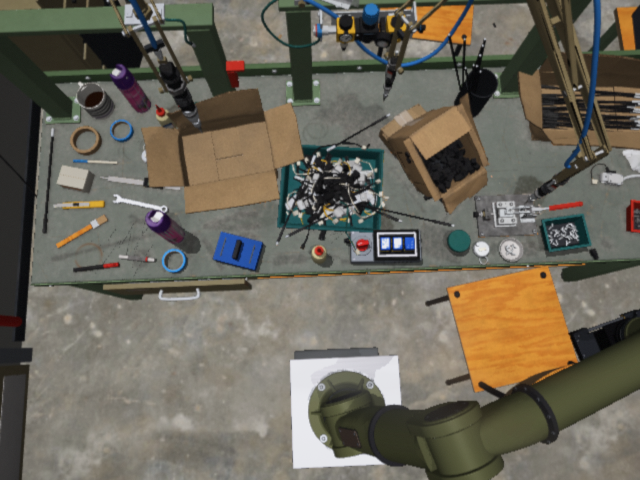

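View pics/side0.png

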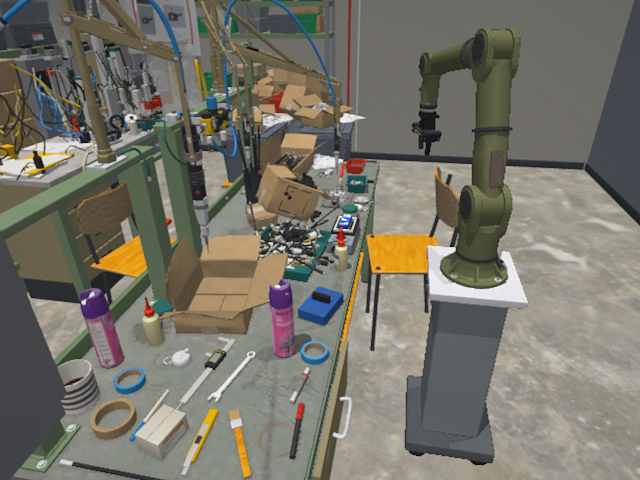

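The top view shows the box at about (385,246) with the knob at (363,244), the cover at (239,251) with its grip, and the oiler between them at (319,253). The side view shows the cover at (320,305) and the box at (345,225).

```bash
cat > h.py <<'E'
import cv2,numpy as np
from bench import arm
def ray(c,uv,z):
    R,_=cv2.Rodrigues(c["rvec"]);C=-R.T@np.ravel(c["tvec"])
    d=R.T@np.linalg.inv(c["mtx"])@np.array([uv[0],uv[1],1.]);return C+d*(z-C[2])/d[2]
def proj(c,P):
    return cv2.projectPoints(np.atleast_2d(np.float64(P)),c["rvec"],c["tvec"],c["mtx"],None)[0][:,0]
def blobs(c,lo,hi,win,amin=8):
    """hsv mask in window (u0,u1,v0,v1) -> list of (area, minAreaRect)"""
    u0,u1,v0,v1=win;h=cv2.cvtColor(c["img"][v0:v1,u0:u1],cv2.COLOR_RGB2HSV)
    m=cv2.inRange(h,lo,hi);cs,_=cv2.findContours(m,cv2.RETR_EXTERNAL,cv2.CHAIN_APPROX_NONE)
    o=[]
    for k in cs:
        if cv2.contourArea(k)>=amin:
            k=k+np.array([[u0,v0]]);o.append((cv2.contourArea(k),cv2.minAreaRect(k),k))
    return sorted(o,key=lambda t:-t[0])
E
python3 - <<'E'
from h import *
import pickle
d=pickle.load(open("c0.pkl","rb"));t=d["top"]
W=(345,430,222,270)
for nm,lo,hi,win,z in(("knob",(0,150,90),(8,255,255),W,.089),("white",(0,0,170),(179,70,255),W,.081),("cover",(95,120,40),(125,255,255),(205,275,225,280),.033),("grip",(0,0,0),(179,255,45),(215,262,235,265),.057)):
    for a,r,k in blobs(t,lo,hi,win):
        b=cv2.boxPoints(r);print(nm,a,np.round(r[0],1),np.round(r[1],1),round(r[2],1),ray(t,r[0],z).round(4),[ray(t,p,z)[:2].round(3).tolist() for p in b])
a=t["img"][215:285,205:435,::-1];a=cv2.resize(a,None,fx=3.4,fy=3.4,interpolation=cv2.INTER_CUBIC)
s=d["side"]["img"];b=cv2.resize(s[200:330,290:370,::-1],None,fx=2.6,fy=2.6,interpolation=cv2.INTER_CUBIC)
o=np.zeros((a.shape[0]+b.shape[0],a.shape[1],3),np.uint8);o[:a.shape[0]]=a;o[a.shape[0]:,:b.shape[1]]=b
cv2.imwrite("pics/crop1.png",o)
E
```

```text
knob 59.5 [362. 245.] [10. 10.] 90.0 [ 0.4634 -0.0639  0.089 ] [[0.479, -0.05], [0.477, -0.079], [0.448, -0.077], [0.449, -0.049]]
white 861.5 [396.3 243.9] [23.7 38.8] 87.9 [ 0.4641 -0.1645  0.081 ] [[0.499, -0.109], [0.499, -0.222], [0.429, -0.219], [0.429, -0.107]]
cover 1234.5 [237.6 250.6] [44.9 29.5] 14.6 [0.4721 0.3032 0.033 ] [[0.449, 0.379], [0.535, 0.357], [0.495, 0.227], [0.41, 0.251]]
grip 29.0 [237.7 249.7] [ 3.2 18. ] 15.9 [0.4705 0.2993 0.057 ] [[0.446, 0.311], [0.498, 0.296], [0.495, 0.287], [0.444, 0.302]]
```

View pics/crop1.png

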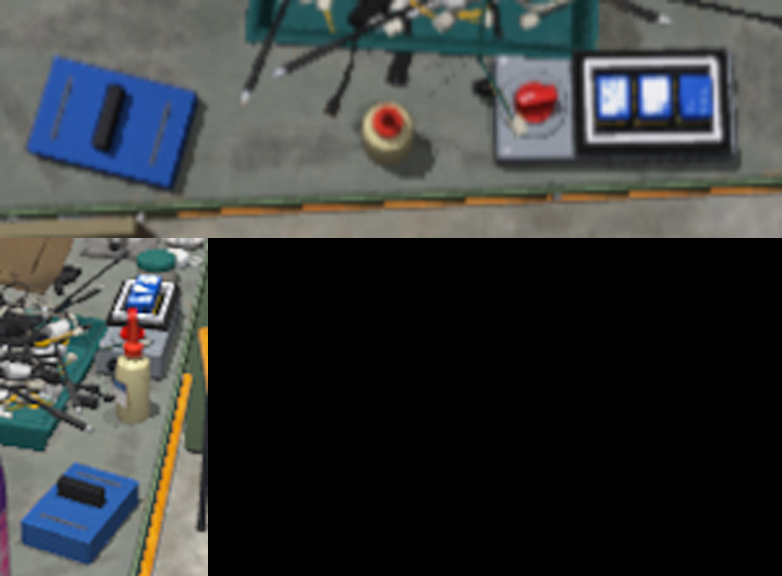

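The crop shows the knob bar at roughly 73° clockwise from off. All three relays are proud, and the cover is yawed about −17° with its grip near (237.7,249.7). The oiler is close to the knob, so I'm checking the clearance.

Run:
```python
from h import *
import pickle
d=pickle.load(open("c0.pkl","rb"));t=d["top"];s=d["side"]
def P(c):
    R,_=cv2.Rodrigues(c["rvec"]);return c["mtx"]@np.c_[R,np.ravel(c["tvec"])]
def tri(a,b):
    X=cv2.triangulatePoints(P(t),P(s),np.float64(a),np.float64(b)).ravel();X=X[:3]/X[3];return X.round(4),(proj(t,X)[0]-a).round(1)
for a,r,k in blobs(t,(0,120,80),(9,255,255),(305,335,235,265),3):print("oil top",r[0])
for a,r,k in blobs(s,(0,150,80),(9,255,255),(330,352,222,262),3):print("oil side",r[0],k[:,0].min(0),k[:,0].max(0),k[k[:,0,1].argmin(),0])
print("oiler tip",tri((318.8,249.8),(341.,228.)))
print("oiler base (side foot)",ray(s,(342.0,268.5),0), "from top @.15",ray(t,(318.8,249.8),.15),"@.10",ray(t,(318.8,252),.1))
print("grip tri",tri((237.7,249.7),(321.5,298)))
W=(345,430,222,270)
print("seat",ray(t,(396.3,243.9),.063))
r=blobs(t,(0,0,170),(179,70,255),W)[0][1];q=np.array([ray(t,p,.063)[:2] for p in cv2.boxPoints(r)]);print(q.round(4),q.mean(0))
# dark seal/box outline pixel corners predicted from a seat estimate
for k in blobs(t,(0,150,90),(8,255,255),W):
    m=np.array([ray(t,p[0],.087)[:2] for p in k[2]]);c,v=np.linalg.eigh(np.cov(m.T));print("knob",m.mean(0),np.degrees(np.arctan2(v[1,1],v[0,1])),np.ptp(m@v,axis=0))
```

```text
oil top (318.5000305175781, 250.50003051757812)
oil side (340.5, 236.0) [337 227] [344 245] [340 227]
oiler tip (array([0.4458, 0.0619, 0.1527]), array([-0.1, -0.9]))
oiler base (side foot) [0.44346004 0.07038919 0.        ] from top @.15 [0.44369336 0.06179291 0.15      ] @.10 [0.4462081  0.06167627 0.1       ]
grip tri (array([0.4731, 0.3021, 0.0379]), array([0. , 0.3]))
seat [ 0.4672488 -0.1672475  0.063    ]
[[ 0.5032 -0.1112]
 [ 0.5028 -0.2259]
 [ 0.4318 -0.2229]
 [ 0.4323 -0.1093]] [ 0.46753477 -0.16731412]
knob [ 0.46349539 -0.06328112] 129.28183894329098 [0.03103249 0.03357908]
```

```bash
cat > plan.py <<'E'
import sys,numpy as np
from scipy.spatial.transform import Rotation as Ro, Slerp
from bench import arm
# plan.py x y z(mm, TCP) yaw(deg of tool x) nrows : prints ideal rows in tool axes
x,y,z,yaw,n=map(float,sys.argv[1:6]);n=int(n)
s=arm.get_state();p0=s["tool_pos"]*1e3;R0=Ro.from_matrix(s["tool_rot"])
c,k=np.cos(np.radians(yaw)),np.sin(np.radians(yaw))
R1=Ro.from_matrix([[c,k,0],[k,-c,0],[0,0,-1]]);p1=np.array([x,y,z])
rv=(R0.inv()*R1).as_rotvec(degrees=True)
for i in range(n):
    Ri=R0*Ro.from_rotvec(rv*i/n,degrees=True)
    print(np.round(np.r_[Ri.inv().apply((p1-p0)/n),rv/n],1).tolist())
m=s["tool_rot"];print("t",round(s["t"],2),"pos",p0.round(1),"yaw",np.degrees(np.arctan2(m[1,0],m[0,0])).round(1),"F",s["contact_force"].round(1),"w",round(s["gripper_width"]*87,1),"q",s["qpos"].round(0))
E
python3 plan.py 466 -66 220 107 12
```

```text
[35.8, -38.1, 2.0, -0.0, -0.0, -7.6]
[40.5, -33.1, 2.0, -0.0, -0.0, -7.6]
[44.5, -27.4, 2.0, -0.0, -0.0, -7.6]
[47.8, -21.3, 2.0, -0.0, -0.0, -7.6]
[50.2, -14.8, 2.0, -0.0, -0.0, -7.6]
[51.7, -8.1, 2.0, -0.0, -0.0, -7.6]
[52.3, -1.2, 2.0, -0.0, -0.0, -7.6]
[52.0, 5.7, 2.0, -0.0, -0.0, -7.6]
[50.8, 12.5, 2.0, -0.0, -0.0, -7.6]
[48.7, 19.1, 2.0, -0.0, -0.0, -7.6]
[45.7, 25.4, 2.0, -0.0, -0.0, -7.6]
[42.0, 31.2, 2.0, -0.0, -0.0, -7.6]
t 0.1 pos [ 179.3 -624.3  243.6] yaw 16.0 F [ 0.2 -0.4  0.3] w 87.0 q [75. 18. -4. 83.  1. 79. -3.]
```

```bash
python3 -m pendant '[[[36,-38,0,0,0,-7.6,0],[40,-33,0,0,0,-7.6,0],[44,-27,0,0,0,-7.6,0],[48,-21,0,0,0,-7.6,0],[50,-15,0,0,0,-7.6,0],[52,-8,0,0,0,-7.6,0],[52,-1,0,0,0,-7.6,0],[52,6,0,0,0,-7.6,0],[51,12,0,0,0,-7.6,0],[49,19,0,0,0,-7.6,0],[46,25,0,0,0,-7.6,0]]]'; python3 plan.py 466 -66 200 107 4
```

```text
t: 1.48
tool_pos: [0.4338, -0.0935, 0.2394]
tool_rot: [[-0.206, 0.979, -0.005], [0.979, 0.206, 0.004], [0.005, -0.004, -1.0]]
contact_force: [1.4, -0.1, 0.1]
gripper_width: 1.001
[5.0, 9.3, 9.8, -0.1, -0.1, -1.3]
[4.8, 9.4, 9.8, -0.1, -0.1, -1.3]
[4.6, 9.5, 9.9, -0.1, -0.1, -1.3]
[4.4, 9.6, 9.9, -0.1, -0.1, -1.3]
t 1.48 pos [433.8 -93.5 239.4] yaw 101.9 F [ 1.4 -0.1  0.1] w 87.1 q [ 47.  -6. -36. 110.  -4.  76.  25.]
```

```bash
python3 -m pendant '[[[5,9.3,20,0,0,-1.3,0],[5,9.3,20,0,0,-1.3,0],[5,9.5,20,0,0,-1.3,0],[4,9.6,20,0,0,-1.3,0],[0,0,0,0,0,0,0]]]'; python3 plan.py 466 -66 86 107 2
python3 - <<'E'
from h import *
t=arm.capture("top");s=arm.capture("side")
a=cv2.resize(t["img"][205:285,300:440],None,fx=4,fy=4,interpolation=2);b=cv2.resize(s["img"][190:270,310:375],None,fx=4,fy=4,interpolation=2)
cv2.imwrite("pics/k1.png",np.hstack([a,b])[:,:,::-1])
E
```

```text
t: 2.1
tool_pos: [0.4666, -0.0589, 0.1568]
tool_rot: [[-0.307, 0.952, -0.005], [0.952, 0.308, 0.004], [0.005, -0.004, -1.0]]
contact_force: [-0.4, 0.5, 0.3]
gripper_width: 0.998
[-3.5, -1.2, 35.4, -0.1, -0.2, 0.5]
[-3.4, -1.3, 35.4, -0.1, -0.2, 0.5]
t 2.1 pos [466.6 -58.9 156.8] yaw 107.9 F [-0.4  0.5  0.3] w 86.8 q [ 44.   2. -40. 113.   1.  66.  21.]
```

View pics/k1.png

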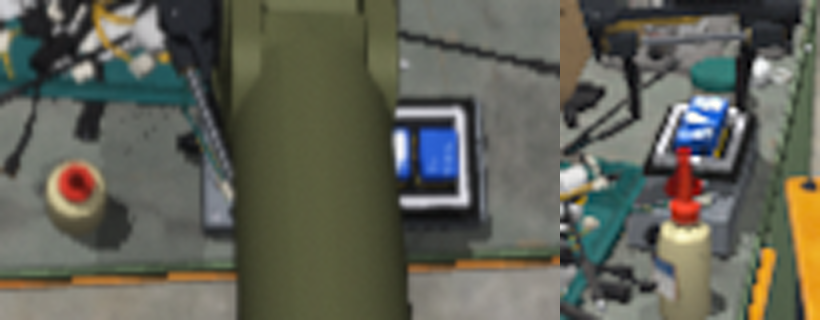

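Side view: the open fingers at u≈635 and 745 straddle the knob at u≈685, and the oiler is clear of the gripper. Descending and gripping.

```bash
python3 -m pendant '[[[-3.5,-1.2,35,0,0,0.5,0],[-3.5,-1.2,35,0,0,0.5,0],[0,0,0,0,0,0,0]]]'; python3 plan.py 466 -66 86 107 1;  python3 -m pendant '[[[0,0,0,0,0,0,0.9],[0,0,0,0,0,0,1],[0,0,0,0,0,0,1],[0,0,0,0,0,0,1],[0,0,0,0,0,0,1]]]'
```

```text
t: 2.58
tool_pos: [0.4691, -0.07, 0.0908]
tool_rot: [[-0.285, 0.959, 0.004], [0.959, 0.285, -0.002], [-0.002, 0.003, -1.0]]
contact_force: [0.1, 0.1, 0.3]
gripper_width: 1.003
[4.7, -1.9, 4.8, 0.2, 0.1, -0.4]
t 2.58 pos [469.1 -70.   90.8] yaw 106.6 F [0.1 0.1 0.3] w 87.2 q [ 43.   8. -39. 117.   6.  57.  17.]
t: 3.2
tool_pos: [0.4725, -0.0708, 0.0963]
tool_rot: [[-0.284, 0.959, 0.012], [0.959, 0.284, -0.005], [-0.008, 0.01, -1.0]]
contact_force: [-0.3, 0.7, -0.1]
gripper_width: 0.52
```

```bash
python3 -m pendant '[[[4.5,-3,10,0,0,0,0.5]]]'; python3 plan.py 466 -66 86 107 1;  python3 -m pendant '[[[0,0,0,0,0,0,0.5]]]'; python3 plan.py 466 -66 86 107 1
```

```text
t: 3.32
tool_pos: [0.4692, -0.0676, 0.0865]
tool_rot: [[-0.284, 0.959, 0.013], [0.959, 0.284, -0.005], [-0.009, 0.011, -1.0]]
contact_force: [-0.4, 0.0, 0.1]
gripper_width: 0.497
[2.4, -2.6, 0.5, 0.6, 0.5, -0.5]
t 3.33 pos [469.2 -67.6  86.5] yaw 106.5 F [-0.4  0.   0.1] w 43.2 q [ 43.   8. -40. 117.   6.  56.  17.]
t: 3.45
tool_pos: [0.4678, -0.0671, 0.0853]
tool_rot: [[-0.285, 0.959, 0.011], [0.959, 0.285, -0.005], [-0.008, 0.009, -1.0]]
contact_force: [-0.7, 0.0, -0.0]
gripper_width: 0.501
[1.5, -1.4, -0.7, 0.5, 0.4, -0.5]
t 3.45 pos [467.8 -67.1  85.3] yaw 106.5 F [-0.7  0.  -0. ] w 43.6 q [ 43.   8. -40. 117.   6.  56.  16.]
```

```bash
python3 -m pendant '[[[1,-1,0,0,0,0,1],[0,0,0,0,0,0,1],[0,0,0,0,0,0,1],[0,0,0,0,0,0,1]]]'; python3 plan.py 466 -66 86 107 1;  python3 -m pendant '[[[0,0,0,0,0,0,1]]]'; python3 plan.py 466 -66 86 107 1
```

```text
t: 3.95
tool_pos: [0.4699, -0.0644, 0.0856]
tool_rot: [[-0.285, 0.958, 0.019], [0.958, 0.285, -0.002], [-0.007, 0.017, -1.0]]
contact_force: [7.1, 1.5, -5.5]
gripper_width: 0.158
[-0.4, -4.2, -0.5, 1.0, 0.4, -0.4]
t 3.95 pos [469.9 -64.4  85.6] yaw 106.6 F [ 7.1  1.5 -5.5] w 13.8 q [ 43.   7. -40. 117.   6.  56.  17.]
t: 4.08
tool_pos: [0.47, -0.0644, 0.0856]
tool_rot: [[-0.286, 0.958, 0.019], [0.958, 0.286, -0.002], [-0.007, 0.017, -1.0]]
contact_force: [-0.4, -0.3, 0.1]
gripper_width: 0.161
[-0.4, -4.3, -0.5, 1.0, 0.4, -0.4]
t 4.08 pos [470.  -64.4  85.6] yaw 106.6 F [-0.4 -0.3  0.1] w 14.0 q [ 43.   7. -40. 117.   6.  56.  17.]
```

```bash
python3 -m pendant '[[[0,0,0,0,0,-8,1],[0,0,0,0,0,-8,1],[0,0,0,0,0,-8,1],[0,0,0,0,0,-8,1]]]'; python3 plan.py 470 -66 86 180 8
```

```text
t: 4.58
tool_pos: [0.4687, -0.0652, 0.0856]
tool_rot: [[-0.761, 0.648, 0.015], [0.649, 0.761, -0.003], [-0.013, 0.007, -1.0]]
contact_force: [0.5, -0.5, -1.4]
gripper_width: 0.158
[-0.2, 0.0, -0.0, 0.0, 0.1, -5.1]
[-0.2, 0.0, -0.0, 0.0, 0.1, -5.1]
[-0.2, 0.0, -0.1, 0.0, 0.1, -5.1]
[-0.2, -0.0, -0.1, 0.0, 0.1, -5.1]
[-0.2, -0.0, -0.1, 0.0, 0.1, -5.1]
[-0.2, -0.0, -0.1, 0.0, 0.1, -5.1]
[-0.2, -0.1, -0.1, 0.0, 0.1, -5.1]
[-0.2, -0.1, -0.1, 0.0, 0.1, -5.1]
t 4.58 pos [468.7 -65.2  85.6] yaw 139.6 F [ 0.5 -0.5 -1.4] w 13.8 q [ 45.   8. -43. 117.   7.  56.  49.]
```

```bash
python3 -m pendant '[[[0,0,0,0,0,-8,1],[0,0,0,0,0,-8,1],[0,0,0,0,0,-8,1],[0,0,0,0,0,-8,1],[0,0,0,0,0,-6,1],[0,0,0,0,0,-5,1]]]';python3 plan.py 470 -66 86 180 1; python3 -c "
from bench import arm;print(arm.get_state()['wrist_torque'])"; python3 -m pendant '[[[0,0,0,0,0,-4,1]]]';python3 plan.py 470 -66 86 180 1; python3 -c "
from bench import arm;print(arm.get_state()['wrist_torque'])"
```

```text
t: 5.32
tool_pos: [0.4677, -0.067, 0.0855]
tool_rot: [[-0.998, -0.065, 0.013], [-0.065, 0.998, -0.003], [-0.013, -0.004, -1.0]]
contact_force: [-0.9, 0.5, -0.8]
gripper_width: 0.17
[-2.3, 0.9, -0.5, -0.2, 0.7, 3.7]
t 5.33 pos [467.7 -67.   85.5] yaw -176.3 F [-0.9  0.5 -0.8] w 14.8 q [ 49.   9. -47. 117.   8.  56.  93.]
[ 0.37089507  0.00084676 -0.72578619]
t: 5.45
tool_pos: [0.4677, -0.0671, 0.0855]
tool_rot: [[-0.991, -0.133, 0.013], [-0.133, 0.991, -0.002], [-0.012, -0.004, -1.0]]
contact_force: [0.7, 1.4, -0.5]
gripper_width: 0.186
[-2.5, 0.7, -0.4, -0.2, 0.7, 7.7]
t 5.45 pos [467.7 -67.1  85.5] yaw -172.3 F [ 0.7  1.4 -0.5] w 16.2 q [ 50.   9. -47. 117.   8.  56.  97.]
[ 0.37049693 -0.38665337 -0.88970891]
```

The knob reached its stop: the turn met growing torque and the jaws were prised from 14 to 16 mm at about yaw 180°. Releasing and rising.

```bash
python3 -m pendant '[[[0,0,0,0,0,0,0.4],[0,0,0,0,0,0,0.4],[0,0,0,0,0,0,0.4],[0,0,-30,0,0,0,0.4],[0,0,-30,0,0,0,0.4],[0,0,-20,0,0,0,0.6]]]';python3 plan.py 469 -132 130 90 10
```

```text
t: 6.2
tool_pos: [0.4645, -0.0671, 0.1661]
tool_rot: [[-0.991, -0.131, 0.007], [-0.131, 0.991, -0.002], [-0.007, -0.003, -1.0]]
contact_force: [-0.1, 0.1, 0.1]
gripper_width: 0.545
[0.4, -6.5, 3.6, 0.0, 0.0, 9.8]
[-0.7, -6.5, 3.6, 0.0, 0.0, 9.8]
[-1.8, -6.2, 3.6, 0.0, 0.0, 9.8]
[-2.8, -5.9, 3.6, 0.0, 0.0, 9.8]
[-3.8, -5.3, 3.6, 0.0, 0.0, 9.8]
[-4.6, -4.6, 3.6, 0.0, 0.0, 9.8]
[-5.3, -3.7, 3.6, 0.0, 0.0, 9.8]
[-5.9, -2.8, 3.6, 0.0, 0.0, 9.8]
[-6.3, -1.7, 3.6, 0.0, 0.0, 9.8]
[-6.5, -0.7, 3.6, 0.0, 0.0, 9.8]
t 6.2 pos [464.5 -67.1 166.1] yaw -172.5 F [-0.1  0.1  0.1] w 47.4 q [ 53.   1. -48. 113.   1.  66. 102.]
```

Run:
```python
from h import *
t=arm.capture("top");s=arm.capture("side")
a=cv2.resize(t["img"][205:285,300:440],None,fx=4,fy=4,interpolation=2);b=cv2.resize(s["img"][190:270,310:375],None,fx=4,fy=4,interpolation=2)
cv2.imwrite("pics/k2.png",np.hstack([a,b])[:,:,::-1])
```

```text
(no output)
```

View pics/k2.png

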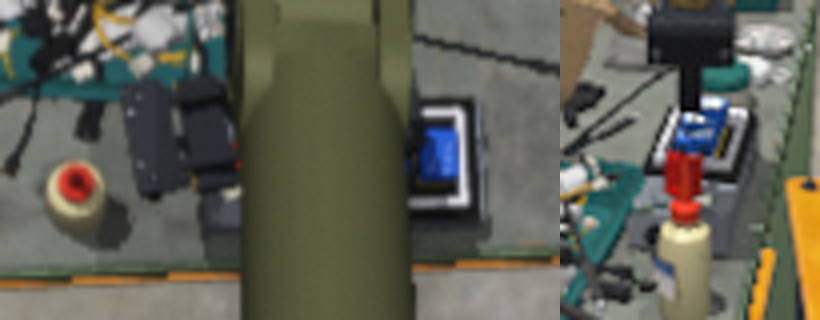

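Picture 5: in the side view the knob bar at (683,175) now shows broadside to the side camera, so it lies along x and is off. Next, relay 1.

```bash
python3 -m pendant '[[[0,-7,2,0,0,9.8,1],[-1,-7,2,0,0,9.8,1],[-2,-6,2,0,0,9.8,1],[-3,-6,2,0,0,9.8,1],[-4,-5,2,0,0,9.8,1],[-5,-5,2,0,0,9.8,1],[-5,-4,4,0,0,9.8,1],[-6,-3,4,0,0,9.8,1],[-6,-2,4,0,0,9.8,1],[0,0,4,0,0,4,1]]]';python3 plan.py 469 -132 108 90 1
```

```text
t: 7.55
tool_pos: [0.4632, -0.128, 0.1273]
tool_rot: [[-0.038, 0.999, -0.003], [0.999, 0.038, -0.0], [0.0, -0.003, -1.0]]
contact_force: [0.2, 0.1, -0.8]
gripper_width: 0.001
[-4.2, 5.7, 19.3, -0.2, -0.0, 2.2]
t 7.55 pos [ 463.2 -128.   127.3] yaw 92.2 F [ 0.2  0.1 -0.8] w 0.1 q [ 52.   6. -41. 113.   4.  62.  11.]
```

```bash
python3 -m pendant '[[[-4,6,8,0,0,2,1],[0,0,6,0,0,0,1],[0,0,3,0,0,0,1]]]';python3 plan.py 469 -132 93 90 1
```

```text
t: 7.92
tool_pos: [0.4673, -0.131, 0.1066]
tool_rot: [[-0.003, 1.0, -0.008], [1.0, 0.003, 0.002], [0.002, -0.008, -1.0]]
contact_force: [0.4, 0.2, -0.5]
gripper_width: 0.004
[-1.0, 1.8, 13.6, -0.4, -0.1, 0.2]
t 7.92 pos [ 467.3 -131.   106.6] yaw 90.2 F [ 0.4  0.2 -0.5] w 0.4 q [ 51.   9. -41. 114.   6.  60.   8.]
```

```bash
python3 -m pendant '[[[0,1,4,0,0,0,1],[0,0,4,0,0,0,1],[0,0,4,0,0,0,1]]]';python3 plan.py 469 -132 93 90 1;python3 -m pendant '[[[0,0,4,0,0,0,1],[0,0,4,0,0,0,1]]]';python3 plan.py 469 -132 93 90 1
```

```text
t: 8.3
tool_pos: [0.4683, -0.1308, 0.0956]
tool_rot: [[-0.004, 1.0, -0.009], [1.0, 0.004, 0.001], [0.001, -0.009, -1.0]]
contact_force: [-4.4, 0.6, 8.8]
gripper_width: 0.006
[-1.2, 0.8, 2.6, -0.5, -0.0, 0.2]
t 8.3 pos [ 468.3 -130.8   95.6] yaw 90.2 F [-4.4  0.6  8.8] w 0.5 q [ 51.  10. -41. 114.   7.  59.   7.]
t: 8.55
tool_pos: [0.4687, -0.1308, 0.093]
tool_rot: [[-0.004, 1.0, -0.011], [1.0, 0.004, -0.002], [-0.002, -0.011, -1.0]]
contact_force: [-16.2, 3.9, 45.4]
gripper_width: 0.005
[-1.2, 0.3, 0.0, -0.6, 0.1, 0.3]
t 8.55 pos [ 468.7 -130.8   93. ] yaw 90.3 F [-16.2   3.9  45.4] w 0.5 q [ 50.  10. -41. 114.   8.  59.   6.]
```

Relay 1 is home: the TCP stopped at 93.0 mm exactly as predicted, and the force jumped to 45 N. Now relay 2.

```bash
python3 -m pendant '[[[0,0,-15,0,0,0,1],[0,0,-8,0,0,0,1],[-18,0,0,0,0,0,1],[-18,0,0,0,0,0,1],[0,0,0,0,0,0,1]]]';python3 plan.py 469 -167 107 90 1
```

```text
t: 9.18
tool_pos: [0.4688, -0.1705, 0.1166]
tool_rot: [[-0.004, 1.0, -0.011], [1.0, 0.004, -0.004], [-0.004, -0.011, -1.0]]
contact_force: [-0.5, -0.3, -0.0]
gripper_width: 0.003
[3.5, 0.3, 9.6, -0.6, 0.2, 0.2]
t 9.18 pos [ 468.8 -170.5  116.6] yaw 90.2 F [-0.5 -0.3 -0. ] w 0.2 q [ 53.   9. -39. 111.   7.  62.  11.]
```

```bash
python3 -m pendant '[[[3,0,8,0,0,0,1],[0,0,4,0,0,0,1],[0,0,4,0,0,0,1],[0,0,4,0,0,0,1],[0,0,3,0,0,0,1]]]';python3 plan.py 469 -167 93 90 1
```

```text
t: 9.8
tool_pos: [0.4683, -0.1669, 0.0935]
tool_rot: [[-0.005, 1.0, -0.013], [1.0, 0.005, -0.005], [-0.005, -0.013, -1.0]]
contact_force: [-3.2, -0.3, 8.3]
gripper_width: 0.004
[-0.1, 0.7, 0.5, -0.8, 0.3, 0.3]
t 9.8 pos [ 468.3 -166.9   93.5] yaw 90.3 F [-3.2 -0.3  8.3] w 0.3 q [ 52.  11. -39. 113.   9.  59.  10.]
```

```bash
python3 -m pendant '[[[0,0,3,0,0,0,1],[0,0,2.5,0,0,0,1]]]';python3 plan.py 469 -167 93 90 1; python3 -m pendant '[[[0,0,-15,0,0,0,1],[0,0,-8,0,0,0,1],[-18,0,0,0,0,0,1],[-15,0,0,0,0,0,1],[0,0,0,0,0,0,1]]]';python3 plan.py 469 -203 107 90 1
```

```text
t: 10.05
tool_pos: [0.4686, -0.1669, 0.0932]
tool_rot: [[-0.006, 1.0, -0.016], [1.0, 0.006, -0.008], [-0.008, -0.016, -1.0]]
contact_force: [-7.4, 2.6, 22.6]
gripper_width: 0.003
[-0.1, 0.4, 0.2, -0.9, 0.5, 0.4]
t 10.05 pos [ 468.6 -166.9   93.2] yaw 90.4 F [-7.4  2.6 22.6] w 0.3 q [ 52.  11. -39. 113.   9.  59.   9.]
t: 10.68
tool_pos: [0.4691, -0.202, 0.1168]
tool_rot: [[-0.007, 1.0, -0.016], [1.0, 0.007, -0.009], [-0.009, -0.016, -1.0]]
contact_force: [0.4, -0.2, -0.0]
gripper_width: 0.008
[-0.9, 0.0, 9.8, -0.9, 0.5, 0.4]
t 10.68 pos [ 469.1 -202.   116.8] yaw 90.4 F [ 0.4 -0.2 -0. ] w 0.7 q [ 54.  11. -38. 110.   8.  62.  14.]
```

Relay 2 is home (22 N against the stop at 93.2 mm). Relay 3.

```bash
python3 -m pendant '[[[0,0,8,0,0,0,1],[0,0,4,0,0,0,1],[0,0,4,0,0,0,1],[0,0,4,0,0,0,1],[0,0,4,0,0,0,1],[0,0,3,0,0,0,1]]]';python3 plan.py 469 -203 93 90 1
```

```text
t: 11.42
tool_pos: [0.4688, -0.2015, 0.0932]
tool_rot: [[-0.008, 1.0, -0.02], [1.0, 0.008, -0.011], [-0.01, -0.02, -1.0]]
contact_force: [-11.2, 3.3, 31.0]
gripper_width: 0.004
[-1.5, 0.2, 0.2, -1.1, 0.6, 0.5]
t 11.43 pos [ 468.8 -201.5   93.2] yaw 90.5 F [-11.2   3.3  31. ] w 0.3 q [ 54.  13. -37. 111.  10.  60.  12.]
```

Relay 3 is home (31 N at 93.2 mm). Rising, and measuring the cover top and the spray can more carefully from the first image.

```bash
python3 -m pendant '[[[0,0,-40,0,0,0,0.5],[0,0,-40,0,0,0,0.5],[0,0,-40,0,0,0,0.2],[0,0,-35,0,0,0,0]]]'; python3 plan.py 472 302 255 163 12
python3 - <<'E'
from h import *
import pickle
d=pickle.load(open("c0.pkl","rb"));t=d["top"]
hsv=cv2.cvtColor(t["img"],cv2.COLOR_RGB2HSV)
print("V row253",hsv[255,210:268,2].tolist());print("V col250",hsv[230:275,245,2].tolist())
for vmin in(120,150,170):
  for a,r,k in blobs(t,(95,120,vmin),(125,255,255),(205,275,225,280),200):
    k=cv2.convexHull(k);q=np.array([ray(t,p[0],.033)[:2] for p in k]).astype(np.float32)*1000
    print(vmin,cv2.minAreaRect(q))
g=blobs(t,(0,0,0),(179,255,60),(222,255,235,268))
for a,r,k in g:
    q=np.array([ray(t,p[0],.057)[:2] for p in k]).astype(np.float32)*1000;print("grip",a,cv2.minAreaRect(q))
print("can top",ray(t,(155,216),.217),"base",ray(t,(181,242),0))
E
```

```text
t: 11.92
tool_pos: [0.4704, -0.1977, 0.2498]
tool_rot: [[-0.011, 1.0, -0.025], [1.0, 0.011, -0.008], [-0.008, -0.025, -1.0]]
contact_force: [0.1, 0.7, -1.0]
gripper_width: 0.375
[41.6, 0.6, -0.8, -0.1, -0.0, -6.0]
[41.3, 5.0, -0.8, -0.1, -0.0, -6.0]
[40.6, 9.3, -0.8, -0.1, -0.0, -6.0]
[39.4, 13.5, -0.8, -0.1, -0.0, -6.0]
[37.8, 17.6, -0.8, -0.1, -0.0, -6.0]
[35.7, 21.4, -0.8, -0.1, -0.0, -6.0]
[33.3, 25.1, -0.8, -0.1, -0.0, -6.0]
[30.4, 28.4, -0.7, -0.1, -0.0, -6.0]
[27.3, 31.5, -0.7, -0.1, -0.0, -6.0]
[23.8, 34.1, -0.6, -0.1, -0.0, -6.0]
[20.1, 36.5, -0.6, -0.1, -0.0, -6.0]
[16.2, 38.4, -0.5, -0.1, -0.0, -6.0]
t 11.93 pos [ 470.4 -197.7  249.8] yaw 90.6 F [ 0.1  0.7 -1. ] w 32.6 q [ 56.   4. -38. 100.   4.  78.  18.]
V row253 [119, 115, 109, 111, 161, 168, 168, 167, 167, 158, 120, 127, 160, 167, 167, 167, 167, 167, 167, 168, 168, 160, 93, 60, 53, 48, 29, 20, 53, 76, 91, 150, 165, 167, 168, 168, 167, 166, 165, 164, 156, 115, 116, 153, 162, 162, 161, 159, 127, 68, 52, 56, 65, 100, 115, 115, 113, 113]
V col250 [117, 121, 117, 110, 106, 107, 105, 125, 155, 165, 164, 165, 166, 165, 167, 167, 167, 168, 167, 166, 167, 166, 167, 168, 167, 168, 165, 165, 164, 163, 165, 164, 163, 163, 165, 164, 161, 125, 62, 82, 112, 115, 117, 115, 103]
120 ((473.7339782714844, 304.7660217285156), (128.9330291748047, 87.03424835205078), 73.11821746826172)
150 ((474.40924072265625, 304.5565185546875), (127.41666412353516, 82.57078552246094), 73.28343200683594)
grip 73.0 ((470.39935302734375, 301.047119140625), (15.083050727844238, 54.58938980102539), 73.63850402832031)
can top [0.54154387 0.49528895 0.217     ] base [0.5121712  0.48071198 0.        ]
```

```bash
python3 -m pendant '[[[42,0,0,0,0,-6,0],[41,5,0,0,0,-6,0],[41,9,0,0,0,-6,0],[39,14,0,0,0,-6,0],[38,18,0,0,0,-6,0],[36,21,0,0,0,-6,0],[33,25,0,0,0,-6,0],[30,28,0,0,0,-6,0],[27,31,0,0,0,-6,0],[24,34,0,0,0,-6,0],[20,36,0,0,0,-6,0],[8,20,0,0,0,-4,0]]]'; python3 plan.py 473.5 303.5 120 163.2 4
```

```text
t: 13.42
tool_pos: [0.4645, 0.2958, 0.2456]
tool_rot: [[-0.956, 0.293, -0.015], [0.293, 0.956, -0.015], [0.01, -0.018, -1.0]]
contact_force: [-0.1, -0.4, -0.2]
gripper_width: 1.0
[-1.9, 3.1, 31.3, -0.3, -0.1, -0.1]
[-1.8, 2.9, 31.4, -0.3, -0.1, -0.1]
[-1.7, 2.8, 31.4, -0.3, -0.1, -0.1]
[-1.7, 2.6, 31.4, -0.3, -0.1, -0.1]
t 13.43 pos [464.5 295.8 245.6] yaw 162.9 F [-0.1 -0.4 -0.2] w 87.0 q [ 20.  17. -65.  95.  15.  80.  26.]
```

```bash
python3 -m pendant '[[[-2,3,31,-0.3,-0.1,0,0],[-2,3,31,-0.3,-0.1,0,0],[-2,3,31,-0.3,-0.1,0,0],[-1,2,20,-0.3,-0.1,0,0],[0,0,5,0,0,0,0],[0,0,0,0,0,0,0]]]'; python3 plan.py 473.5 303.5 59 163.2 3
```

```text
t: 14.18
tool_pos: [0.471, 0.3089, 0.1235]
tool_rot: [[-0.959, 0.284, -0.003], [0.284, 0.959, 0.007], [0.005, 0.006, -1.0]]
contact_force: [0.4, 0.1, 1.0]
gripper_width: 1.002
[-1.4, -1.6, 21.5, 0.1, -0.1, 0.1]
[-1.4, -1.6, 21.5, 0.1, -0.1, 0.1]
[-1.4, -1.5, 21.5, 0.1, -0.1, 0.1]
t 14.18 pos [471.  308.9 123.5] yaw 163.5 F [0.4 0.1 1. ] w 87.2 q [ 15.  24. -61. 102.  23.  67.  20.]
```

```bash
python3 -m pendant '[[[-1,-1.6,21,0,0,0,0],[-1,-1.6,21,0,0,0,0],[-1,-1.5,14,0,0,0,0],[0,0,4,0,0,0,0.3],[0,0,0,0,0,0,0.5]]]'; python3 plan.py 473.5 303.5 59 163.2 1;python3 - <<'E'
from h import *
t=arm.capture("top");s=arm.capture("side")
a=cv2.resize(t["img"][215:285,195:285],None,fx=4,fy=4,interpolation=2);b=cv2.resize(s["img"][265:335,280:360],None,fx=4,fy=4,interpolation=2)
cv2.imwrite("pics/c1.png",np.hstack([a,b])[:,:,::-1])
E
```

```text
t: 14.8
tool_pos: [0.4732, 0.3036, 0.0602]
tool_rot: [[-0.959, 0.285, -0.002], [0.285, 0.959, 0.007], [0.004, 0.006, -1.0]]
contact_force: [0.7, -0.1, -0.5]
gripper_width: 0.854
[-0.3, 0.0, 1.2, 0.4, -0.2, 0.2]
t 14.8 pos [473.2 303.6  60.2] yaw 163.4 F [ 0.7 -0.1 -0.5] w 74.3 q [ 12.  29. -57. 106.  27.  61.  18.]
```

View pics/c1.png

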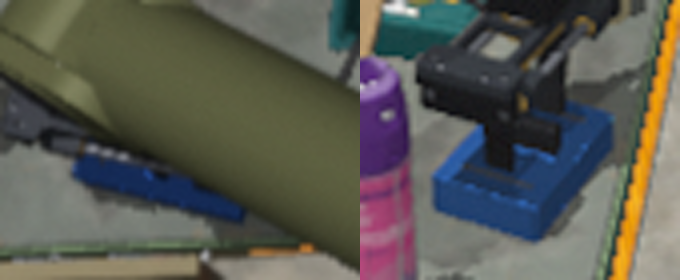

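Picture 6 shows the fingers straddling the bar at (500–560,150). The finger offset agrees with being centred along the bar, so I'm closing.

```bash
python3 -m pendant '[[[0,0,1,0,0,0,1],[0,0,0,0,0,0,1],[0,0,0,0,0,0,1],[0,0,0,0,0,0,1],[0,0,0,0,0,0,1],[0,0,0,0,0,0,1],[0,0,0,0,0,0,1],[0,0,0,0,0,0,1]]]'; python3 plan.py 473.5 303.5 59 163.2 1
```

```text
t: 15.9
tool_pos: [0.4743, 0.3042, 0.0612]
tool_rot: [[-0.958, 0.285, 0.002], [0.285, 0.958, 0.008], [0.001, 0.008, -1.0]]
contact_force: [0.4, 0.1, -0.7]
gripper_width: 0.159
[0.5, -0.9, 2.2, 0.5, -0.0, 0.2]
t 15.9 pos [474.3 304.2  61.2] yaw 163.4 F [ 0.4  0.1 -0.7] w 13.8 q [ 12.  28. -57. 106.  27.  61.  18.]
```

```bash
python3 -m pendant '[[[0,0,-10,0,0,0,1],[0,0,-20,0,0,0,1],[0,0,-30,0,0,0,1],[0,0,-30,0,0,0,1],[0,0,-35,0,0,0,1],[0,0,-35,0,0,0,1],[0,0,-30,0,0,0,1],[0,0,-15,0,0,0,1],[0,0,0,0,0,0,1]]]'; python3 plan.py 468 -167 260 180 12
```

```text
t: 17.02
tool_pos: [0.4719, 0.3039, 0.2794]
tool_rot: [[-0.96, 0.281, 0.005], [0.281, 0.96, 0.009], [-0.002, 0.01, -1.0]]
contact_force: [0.3, -0.0, -2.5]
gripper_width: 0.159
[-10.7, -37.8, 1.3, 0.0, 0.0, -1.4]
[-9.8, -38.0, 1.3, 0.0, 0.0, -1.4]
[-8.9, -38.2, 1.3, 0.0, 0.0, -1.4]
[-8.0, -38.4, 1.4, 0.0, 0.0, -1.4]
[-7.1, -38.6, 1.4, 0.0, 0.0, -1.4]
[-6.2, -38.8, 1.4, 0.0, 0.0, -1.4]
[-5.2, -38.9, 1.4, 0.0, 0.0, -1.4]
[-4.3, -39.0, 1.5, 0.0, 0.0, -1.4]
[-3.4, -39.1, 1.5, 0.0, 0.0, -1.4]
[-2.5, -39.2, 1.5, 0.0, 0.0, -1.4]
[-1.5, -39.2, 1.6, 0.0, 0.0, -1.4]
[-0.6, -39.2, 1.6, 0.0, 0.0, -1.4]
t 17.02 pos [471.9 303.9 279.4] yaw 163.7 F [ 0.3 -0.  -2.5] w 13.9 q [ 21.  16. -66.  92.  14.  81.  27.]
```

Run:
```python
from h import *
t=arm.capture("top");s=arm.capture("side")
a=cv2.resize(t["img"][180:290,190:300],None,fx=3.5,fy=3.5,interpolation=2);b=cv2.resize(s["img"][210:320,280:390],None,fx=3.5,fy=3.5,interpolation=2)
cv2.imwrite("pics/c2.png",np.hstack([a,b])[:,:,::-1])
```

```text
(no output)
```

View pics/c2.png

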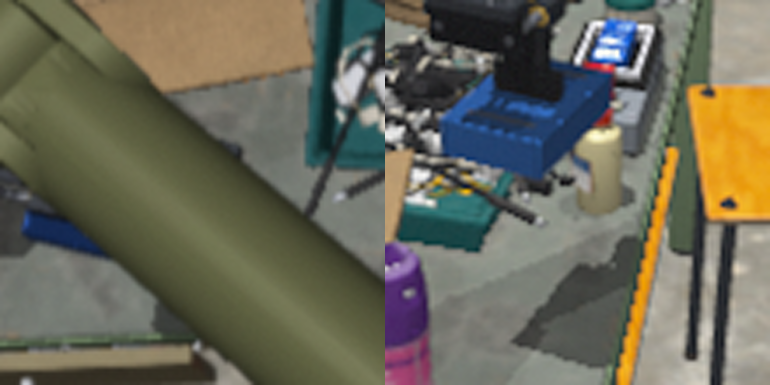

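Picture 7: the cover is held level and clear above the oiler. Carrying it to above the seat.

```bash
python3 -m pendant '[[[-6,-20,0,0,0,-1,1],[-10,-38,0,0,0,-1.4,1],[-9,-38,0,0,0,-1.4,1],[-8,-38,0,0,0,-1.4,1],[-7,-39,0,0,0,-1.4,1],[-6,-39,0,0,0,-1.4,1],[-5,-39,0,0,0,-1.4,1],[-4,-39,0,0,0,-1.4,1],[-3,-39,0,0,0,-1.4,1],[-2,-39,0,0,0,-1.4,1],[-1,-35,0,0,0,-1.4,1],[0,-20,0,0,0,-1,1]]]'; python3 plan.py 468 -167 200 180 5
```

```text
t: 18.62
tool_pos: [0.4568, -0.1386, 0.2562]
tool_rot: [[-1.0, -0.009, -0.026], [-0.009, 1.0, 0.012], [0.026, 0.013, -1.0]]
contact_force: [0.2, 0.4, -2.0]
gripper_width: 0.16
[-2.5, -5.8, 11.1, 0.1, -0.3, 0.1]
[-2.4, -5.8, 11.1, 0.1, -0.3, 0.1]
[-2.4, -5.8, 11.2, 0.1, -0.3, 0.1]
[-2.3, -5.7, 11.2, 0.1, -0.3, 0.1]
[-2.3, -5.7, 11.2, 0.1, -0.3, 0.1]
t 18.62 pos [ 456.8 -138.6  256.2] yaw -179.5 F [ 0.2  0.4 -2. ] w 13.9 q [ 62.  -0. -47. 103.  -1.  79. 105.]
```

```bash
python3 - <<'E'
from h import *
import pickle
t=pickle.load(open("c0.pkl","rb"))["top"]
for v in(110,140,170,200):
    for a,r,k in blobs(t,(0,0,v),(179,60,255),(372,430,222,270),300):
        q=np.array([ray(t,p[0],.063)[:2] for p in cv2.convexHull(k)]).astype(np.float32)*1000;print(v,a,cv2.minAreaRect(q))
# seal outer (dark) around it
for v in(50,70):
    for a,r,k in blobs(t,(0,0,0),(179,255,v),(368,430,225,266),300):
        q=np.array([ray(t,p[0],.055)[:2] for p in cv2.convexHull(k)]).astype(np.float32)*1000;print("seal",v,a,cv2.minAreaRect(q))
E
python3 -m pendant '[[[-2.5,-6,11,0,-0.3,0,1],[-2.5,-6,11,0,-0.3,0,1],[-2.5,-6,11,0,-0.3,0,1],[-2.5,-6,11,0,-0.3,0,1],[-1,-3,6,0,-0.3,0,1],[0,0,0,0,0,0,1]]]'; python3 plan.py 468 -167.5 150 180 5
```

```text
110 932.0 ((467.0953063964844, -167.91177368164062), (116.34017944335938, 71.80634307861328), 87.60421752929688)
140 912.0 ((467.1084899902344, -167.41534423828125), (115.09153747558594, 71.8023910522461), 87.61409759521484)
170 861.5 ((467.5345764160156, -167.40476989746094), (114.50746154785156, 70.89973449707031), 89.74930572509766)
seal 50 1431.5 ((468.862060546875, -167.74026489257812), (134.61688232421875, 114.25857543945312), 87.60133361816406)
seal 70 1591.5 ((467.57476806640625, -163.10421752929688), (158.88616943359375, 117.22148895263672), 87.60098266601562)
t: 19.38
tool_pos: [0.4658, -0.1638, 0.1983]
tool_rot: [[-1.0, -0.01, -0.004], [-0.01, 1.0, 0.018], [0.004, 0.018, -1.0]]
contact_force: [0.3, 0.3, -2.3]
gripper_width: 0.157
[-0.5, -0.9, 9.6, 0.2, -0.0, 0.1]
[-0.5, -0.9, 9.6, 0.2, -0.0, 0.1]
[-0.5, -0.9, 9.6, 0.2, -0.0, 0.1]
[-0.4, -0.8, 9.6, 0.2, -0.0, 0.1]
[-0.4, -0.8, 9.6, 0.2, -0.0, 0.1]
t 19.38 pos [ 465.8 -163.8  198.3] yaw -179.4 F [ 0.3  0.3 -2.3] w 13.7 q [ 62.   4. -47. 107.   2.  71. 105.]
```

```bash
python3 -m pendant '[[[-1,-1.5,15,0.3,0,0.2,1],[-1,-1,15,0.3,0,0.2,1],[0,-1,15,0.3,0,0,1],[0,0,12,0,0,0,1],[0,0,4,0,0,0,1],[0,0,0,0,0,0,1]]]'; python3 plan.py 468 -167.6 130 179.8 1;python3 - <<'E'
from h import *
s=arm.capture("side");t=arm.capture("top")
b=cv2.resize(s["img"][185:265,310:380],None,fx=5,fy=5,interpolation=2);a=cv2.resize(t["img"][205:285,350:440],None,fx=5,fy=5,interpolation=2)
cv2.imwrite("pics/c3.png",np.hstack([a,b])[:,:,::-1])
E
```

```text
t: 20.12
tool_pos: [0.4679, -0.1662, 0.1329]
tool_rot: [[-1.0, -0.003, -0.004], [-0.003, 1.0, 0.001], [0.004, 0.001, -1.0]]
contact_force: [-0.4, -0.4, -2.8]
gripper_width: 0.157
[-0.2, -1.4, 2.9, 0.1, -0.2, 0.4]
t 20.12 pos [ 467.9 -166.2  132.9] yaw -179.8 F [-0.4 -0.4 -2.8] w 13.6 q [ 60.   9. -47. 111.   7.  63. 101.]
```

View pics/c3.png

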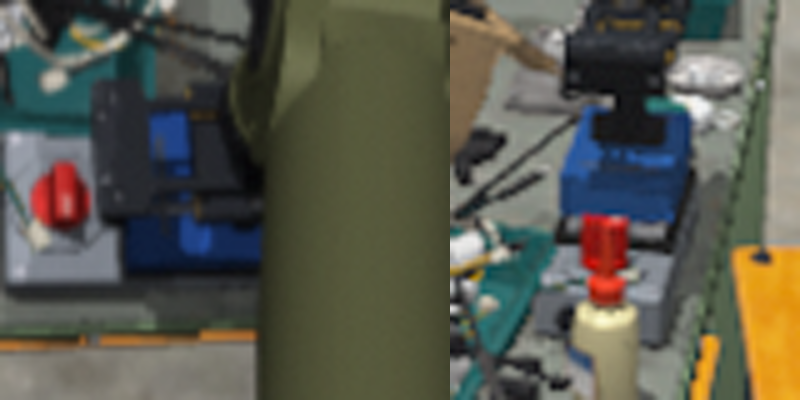

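Picture 8: the knob bar at (67,195) lies along x, so it is off. The cover hovers square over the seal in both views. Lowering slowly with force checks.

```bash
python3 -m pendant '[[[0,-1.2,5,0,-0.2,0.3,1],[0,0,3,0,0,0,1],[0,0,2,0,0,0,1]]]'; python3 plan.py 468 -167.6 118 179.8 1; python3 -m pendant '[[[0,0,3,0,0,0,1],[0,0,2,0,0,0,1]]]'; python3 plan.py 468 -167.6 116 179.8 1
```

```text
t: 20.6
tool_pos: [0.4689, -0.1682, 0.1239]
tool_rot: [[-1.0, 0.003, 0.002], [0.003, 1.0, -0.001], [-0.002, -0.001, -1.0]]
contact_force: [0.2, 0.1, -3.3]
gripper_width: 0.162
[0.9, 0.6, 5.9, -0.1, 0.1, 0.0]
t 20.6 pos [ 468.9 -168.2  123.9] yaw 179.8 F [ 0.2  0.1 -3.3] w 14.1 q [ 60.   9. -46. 111.   8.  62. 100.]
t: 20.85
tool_pos: [0.4689, -0.1683, 0.1186]
tool_rot: [[-1.0, 0.003, 0.002], [0.003, 1.0, -0.001], [-0.002, -0.001, -1.0]]
contact_force: [-0.6, -0.6, -3.5]
gripper_width: 0.157
[0.9, 0.7, 2.6, -0.1, 0.1, 0.0]
t 20.85 pos [ 468.9 -168.3  118.6] yaw 179.8 F [-0.6 -0.6 -3.5] w 13.6 q [ 60.  10. -46. 112.   8.  61. 100.]
```

```bash
python3 -m pendant '[[[0,0,2,0,0,0,1],[0,0,2,0,0,0,1]]]'; python3 plan.py 468 -167.6 109 179.8 1; python3 -m pendant '[[[0,0,3,0,0,0,1],[0,0,3,0,0,0,1]]]'; python3 plan.py 468 -167.6 109 179.8 1; python3 -m pendant '[[[0,0,3,0,0,0,1],[0,0,3,0,0,0,1]]]'; python3 plan.py 468 -167.6 109 179.8 1
```

```text
t: 21.1
tool_pos: [0.4691, -0.1685, 0.1156]
tool_rot: [[-1.0, 0.003, 0.002], [0.003, 1.0, -0.002], [-0.002, -0.002, -1.0]]
contact_force: [-4.2, 1.0, 11.7]
gripper_width: 0.158
[1.1, 0.9, 6.6, -0.1, 0.1, 0.0]
t 21.1 pos [ 469.1 -168.5  115.6] yaw 179.8 F [-4.2  1.  11.7] w 13.7 q [ 60.  10. -46. 112.   8.  61. 100.]
t: 21.35
tool_pos: [0.4692, -0.1685, 0.1127]
tool_rot: [[-1.0, 0.004, -0.0], [0.004, 1.0, -0.003], [0.0, -0.003, -1.0]]
contact_force: [-5.9, 2.4, 11.4]
gripper_width: 0.157
[1.2, 0.9, 3.7, -0.2, -0.0, -0.0]
t 21.35 pos [ 469.2 -168.5  112.7] yaw 179.8 F [-5.9  2.4 11.4] w 13.7 q [ 60.  10. -46. 112.   9.  61.  99.]
t: 21.6
tool_pos: [0.4692, -0.1684, 0.1099]
tool_rot: [[-1.0, 0.004, -0.002], [0.004, 1.0, -0.004], [0.002, -0.004, -1.0]]
contact_force: [-5.6, 1.8, 11.4]
gripper_width: 0.161
[1.2, 0.8, 0.9, -0.2, -0.1, -0.0]
t 21.6 pos [ 469.2 -168.4  109.9] yaw 179.8 F [-5.6  1.8 11.4] w 14.0 q [ 59.  11. -46. 112.   9.  61.  99.]
```

Contact came at 116 mm as predicted, and the seal is yielding at its ~14 N (11.4 N read plus the cover's weight). Home should be near 109.

```bash
python3 -m pendant '[[[0,0,3,0,0,0,1],[0,0,3,0,0,0,1]]]'; python3 plan.py 468 -167.6 109 179.8 1; python3 -m pendant '[[[0,0,3,0,0,0,1]]]'; python3 plan.py 468 -167.6 109 179.8 1
```

```text
t: 21.85
tool_pos: [0.4694, -0.1685, 0.1089]
tool_rot: [[-1.0, 0.005, -0.005], [0.005, 1.0, -0.006], [0.005, -0.006, -1.0]]
contact_force: [-11.0, 3.4, 26.7]
gripper_width: 0.157
[1.4, 0.9, -0.1, -0.4, -0.3, -0.1]
t 21.85 pos [ 469.4 -168.5  108.9] yaw 179.7 F [-11.    3.4  26.7] w 13.7 q [ 59.  11. -46. 112.  10.  61.  99.]
t: 21.98
tool_pos: [0.4694, -0.1684, 0.1089]
tool_rot: [[-1.0, 0.005, -0.007], [0.005, 1.0, -0.008], [0.007, -0.008, -1.0]]
contact_force: [-11.0, 3.1, 23.4]
gripper_width: 0.162
[1.4, 0.8, -0.1, -0.4, -0.4, -0.1]
t 21.98 pos [ 469.4 -168.4  108.9] yaw 179.7 F [-11.    3.1  23.4] w 14.1 q [ 59.  11. -46. 112.  10.  61.  98.]
```

```bash
python3 -m pendant '[[[0,0,0,0,0,0,0.6],[0,0,0,0,0,0,0.5],[0,0,0,0,0,0,0.5],[0,0,0,0,0,0,0.5]]]'; python3 plan.py 468 -167.6 140 179.8 1; python3 -m pendant '[[[0,0,-15,0,0,0,0.5],[0,0,-20,0,0,0,0.5],[0,0,-5,0,0,0,1],[0,0,0,0,0,0,1],[0,0,0,0,0,0,1],[0,0,0,0,0,0,1]]]'; python3 plan.py 469 -168.4 128 179.8 1
```

```text
t: 22.48
tool_pos: [0.4708, -0.1689, 0.1102]
tool_rot: [[-1.0, 0.005, -0.004], [0.005, 1.0, -0.009], [0.004, -0.009, -1.0]]
contact_force: [-0.3, -0.5, -0.4]
gripper_width: 0.473
[3.0, 1.0, -29.8, -0.5, -0.2, -0.1]
t 22.48 pos [ 470.8 -168.9  110.2] yaw 179.7 F [-0.3 -0.5 -0.4] w 41.1 q [ 59.  11. -46. 112.  10.  61.  98.]
t: 23.22
tool_pos: [0.4707, -0.1683, 0.1519]
tool_rot: [[-1.0, 0.005, -0.005], [0.005, 1.0, -0.008], [0.005, -0.008, -1.0]]
contact_force: [0.6, 0.4, 0.2]
gripper_width: 0.133
[1.6, 0.0, 23.9, -0.5, -0.3, -0.1]
t 23.23 pos [ 470.7 -168.3  151.9] yaw 179.7 F [0.6 0.4 0.2] w 11.6 q [ 60.   8. -47. 109.   7.  66. 101.]
```

Confirming press with shut fingers on the bar top, where contact is expected at TCP 127 mm if home.

```bash
python3 -m pendant '[[[1.5,0,14,0,0,0,1],[0,0,7,0,0,0,1],[0,0,3,0,0,0,1],[0,0,3,0,0,0,1],[0,0,3,0,0,0,1]]]'; python3 plan.py 469 -168.4 127 179.8 1; python3 -m pendant '[[[0,0,3,0,0,0,1]]]'; python3 plan.py 469 -168.4 127 179.8 1
```

```text
t: 23.85
tool_pos: [0.469, -0.1684, 0.1271]
tool_rot: [[-1.0, 0.005, -0.011], [0.005, 1.0, -0.011], [0.011, -0.011, -1.0]]
contact_force: [-10.1, 2.9, 26.8]
gripper_width: 0.006
[-0.0, 0.0, 0.1, -0.6, -0.6, -0.1]
t 23.85 pos [ 469.  -168.4  127.1] yaw 179.7 F [-10.1   2.9  26.8] w 0.5 q [ 60.  10. -46. 111.   9.  63.  99.]
t: 23.98
tool_pos: [0.4689, -0.1684, 0.1271]
tool_rot: [[-1.0, 0.005, -0.013], [0.005, 1.0, -0.013], [0.013, -0.013, -1.0]]
contact_force: [-8.9, 3.1, 25.1]
gripper_width: 0.008
[-0.1, 0.0, 0.1, -0.7, -0.7, -0.1]
t 23.98 pos [ 468.9 -168.4  127.1] yaw 179.7 F [-8.9  3.1 25.1] w 0.7 q [ 59.  10. -46. 111.   9.  63.  99.]
```

The stop is firm at 127.1 mm, so the cover is home. I'll withdraw up and to the right, then take a last look. Tool −y is world −y here.

```bash
python3 -m pendant '[[[0,0,-30,0,0,0,1],[0,0,-40,0,0,0,1],[0,0,-40,0,0,0,1],[0,0,-30,0,0,0,1],[0,-40,0,0,0,3,1],[0,-50,0,0,0,5,1],[0,-50,0,0,0,5,1],[0,-50,0,0,0,5,1],[0,-50,0,0,0,5,1],[0,-30,0,0,0,3,1],[0,0,0,0,0,0,1]]]'
python3 - <<'E'
from h import *
s=arm.capture("side");t=arm.capture("top")
b=cv2.resize(s["img"][185:285,310:380],None,fx=4,fy=4,interpolation=2);a=cv2.resize(t["img"][195:295,305:435],None,fx=4,fy=4,interpolation=2)
cv2.imwrite("pics/f.png",np.hstack([a,b])[:,:,::-1])
E
```

```text
t: 25.35
tool_pos: [0.414, -0.4429, 0.2662]
tool_rot: [[-0.887, 0.462, -0.022], [0.462, 0.887, -0.008], [0.015, -0.017, -1.0]]
contact_force: [-0.3, 0.4, -0.4]
gripper_width: 0.004
```

View pics/f.png

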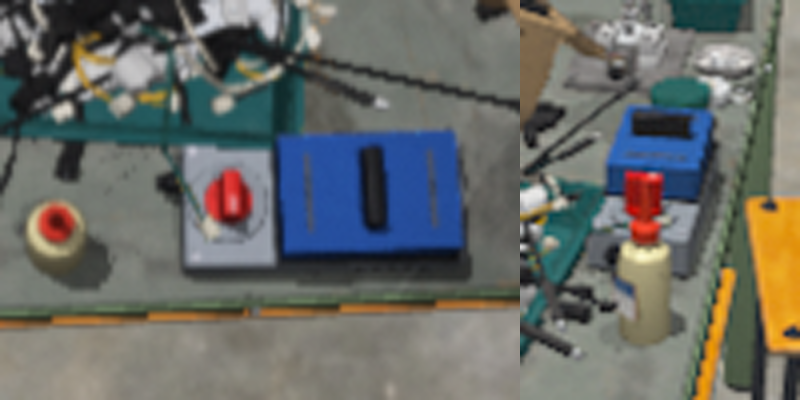

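Picture 9: the cover sits square and low on the box, and no seal shows. The knob bar at (232,195) is parallel to the cover grip at (372,188), so it is off, and the oiler hasn't moved. Handing in.

```bash
python3 -c "
from bench import arm
print(arm.close_job())"
```

```text
the job is handed in; nothing more can be done
None
```

I did the whole job in the order asked and handed it in at about 25 s; no verdict came back.

- **Knob:** I turned it anticlockwise until the jaws began to twist on the bar. The last pictures show the bar along the box's x axis, so it is off. The turning torque in free travel was never read, so the stop is inferred from the jaws being prised open and the final bar angle.
- **Relays:** each one stopped firmly with the tool at 93.0 to 93.2 mm, against 93 mm expected when home. The forces at the stop were 45, 23 and 31 N. I did not view the yellow bands from close up. The 45 N on relay 1 was at the fingertips and higher than needed, so I pressed the other two more gently.
- **Cover:** I carried it level and it met the seal at the predicted height. The seal then squeezed about 7 mm to a firm stop at 108.9 mm (about 109 expected). A second press with shut fingers on the grip bar stopped at 127.1 mm (127 expected).
- **Surroundings:** the last picture shows the cover square and low on the box and the oiler where it was. I did not measure the other bystanders again, but the moves went nowhere near them.

One disagreement: the box's yaw read between −0.3° and −2.4° in the images and about +1° from the knob. I used roughly 0°, and the cover went on without touching the upstand.

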